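Shut the parts tray and tuck its cover under the lip

ROBOT

A 6-joint arm with a two-finger parallel gripper is mounted at the origin on a cart in front of the work surface, level with it; the furniture and walls round the work are solid. World frame = base frame: x ahead of the robot, y to its left, z up, the work surface at z = 0. Lengths are in m, angles in degrees, forces in N, time in s.
With the tool pointing down it reaches from about 0.4 to 0.825 m from the base axis. Payload 7 kg.
Tool frame: the origin (TCP) lies midway between the tips of the shut fingers; the grasp point (between the pads) lies 19 mm behind it; z points along the fingers, y is the line along which they close (so a half turn about z gives the same grasp; the last joint's range is limited). The gripper opens to 88 mm and grips with 3 to 60 N. Pads are 19 mm wide; open, the fingers measure 130 mm over their backs; the gripper's body (78 mm by 193 mm) begins 47 mm behind the grasp point.
Start: joints at [81.251, 20.546, 0.682, 0, -70.136, -16.507], TCP at [0.288, 0.61, 0.227] pointing down, gripper open.
Joint ranges: [-176.03, 176.03], [-82.01, 121.73], [-58.28, 71.71], [-173.87, 95.51], [-174.79, -0.11], [-173.66, 173.66]. Speed limits (degrees/s): [136.94, 136.94, 172.46, 180, 180, 180].

INTERFACE

Orientations are given as [roll, pitch, yaw] about the fixed x, y, z axes, in that order (R = Rz(yaw) Ry(pitch) Rx(roll)).
In Python, from plant import ctrl, viewer, close_job gives the robot as it stands. The module is installed in compiled form; this text tells all that it offers.
- The arm moves only by the tool step_arm, never from a script. Its argument "moves" is a list that holds one entry, the list of rows, each a list of 5 numbers: the shift along the world's x, y, z in cm, then the turn about the world's z in rad, then the finger opening in cm, from 0 to 8.76. In form: [[[tx, ty, tz, twist, grip], ...]]. A call has 1 to 10 rows; each row shifts and turns the commanded pose from where the row before left it; what a row does not reach is not made up. A row lasts 1/10 s, in which the tool goes at most 50 mm and 8.59 degrees, less where a joint would pass 70% of its speed; a pose out of reach is approached as far as the arm can. A call with a gripper value outside its range is refused whole. The fingers move at their own pace and stop on an object; the grip force is fixed at half the most. Time passes only in rows, so rows that do not move let the fingers close. It gives the time, the measured TCP pose, the force, the opening and the grip force at its end, in the units of the state.
- ctrl.get_obs(): the state, without advancing time (a new reading comes with each control period).
- viewer.snapshot(name): name is "side" or "top" or "wrist"; returns (picture, depth): 420x560x3 uint8, blue, green, red; 420x560 float32, m along the optical axis (not along the pixel's ray), 0 where there is no reading.
- viewer.camera_info(name): a dict with "camera_matrix" (3x3 intrinsics, pixels), "k1" (the pictures are not rectified: a ray, as slopes to the right and down, at radius r is drawn at 1 + k1 r^2 times it, then the intrinsics apply), "eye" and "orientation" of the camera in the world. Camera axes: x right, y down, z forward; pixel columns grow to the right and rows downward; lengths in m; the calibration is good to about 2 mm. A picture is of the moment at which its call begins: read the wrist's pose just before it. camera_info takes no time and is no camera call; for the wrist camera it gives the pose at the moment of the call.
- close_job(): hands the job in; it is judged then, once.
The state is a dict: "clock": time; "joint_pos": joint angles; "qvel": joint speeds; "tau": joint torques, N m; "tool_pos": TCP position; "orientation": TCP orientation; "force": force on the tool from outside, world axes, zero at the start; "moment": the same for the moment, N m; "opening": finger opening in m; "gripper_force": force on a finger pad.
Only numpy, scipy, OpenCV 4.12 (cv2) and the standard library are available. Lean on these libraries where they do the work, as an engineer would, in place of code of your own. Each camera call takes 0.05 s, during which the arm holds its last target. There are 200 camera calls.

TASK

Shut the small grey parts tray on the bench so that no grit gets in: push the standing yellow cover over with a fingertip, press it flat, and while holding it down push it along by its raised ridge until its free edge is tucked well beneath the red lip, where it stays by itself when you let go. Only push and press: do not pinch, lift or pull out the cover or pick anything up, and leave the things in the tray and around it where they are.

Things in the scene. Friction and masses are not known exactly. Their poses are not given: they have to be found in the camera images.
- tray: The open parts tray, grey sheet steel, fixed to the bench, 150 (its x) by 120 (its y) by 40 mm tall, walls 4 mm. Origin at the centre of its underside; z up. The hinge of the yellow cover runs along its +y side and the red lip along its -y side, both parallel to its x axis. Two nuts and a short pipe ring lie inside.
- cover_fold (a joint): Folding angle of the yellow cover in rad: 0 = lying flat on the tray's rim (stop), 1.57 = upright, up to 2.1 = leaning outward (away from the tray, to tray +y). A light spring holds it open near 1.8: folding it flat takes about 0.11 N m (about 2 N at 60 mm from the hinge), and it springs open again when let go unless its edge is under the lip.
- cover_slide (a joint): How far the cover plate has slid along itself away from its hinge, in m: 0 = drawn in, 0.025 = fully out (stop). Friction of 2.5 N keeps it where it is. Folded flat, its edge is 3 mm short of the lip's flared mouth at 0, reaches the lip proper at 0.011 and is 14 mm under it at 0.025; 0.018 is well tucked (it then rests at about 0.05 rad). Slid out early, it lands on the lip: press it back first.
- cover_hinge (a point): Middle of the hinge axis, 64 mm to tray +y of the tray's centre and 44.5 mm above the bench. Hinge barrel 8 mm thick. Its frame turns with the cover: y points from the cover's free edge to the hinge, z out of the cover's outer face (up when shut).
- cover_edge (a point): Middle of the free edge of the yellow cover plate, at mid thickness. The plate is 112 mm wide, 3 mm thick and 105 mm long from the hinge axis to this edge (when drawn in); its outer face lies 1.5 mm below the hinge axis when shut, i.e. 43 mm above the bench. Two steel straps 14 mm wide, 44 mm either side of the middle, lie on the outer face for 42 mm from the hinge.
- cover_ridge (a point): Middle of the top of the thumb ridge on the cover's outer face (the face toward tray +y when the cover stands, the top when it is shut): a yellow bar 80 mm wide along the hinge direction, 6 mm thick, standing 8 mm out of the plate, 70 mm from the hinge axis and 35 mm from the free edge. Between ridge and hinge the plate is bare in the middle. The frame is that of the cover, as for cover_hinge.
- lip_edge (a point): Middle of the inner edge of the fixed red retaining lip, at mid thickness (51 mm above the bench), 52 mm to tray -y of the tray's centre. The lip is 4 mm thick and 22 mm deep, its underside 49 mm above the bench (6 mm above the flat cover's outer face), closed at the back 18 mm beyond its inner edge; a flared mouth rises from its inner edge 8 mm toward the hinge, to 57 mm above the bench.
- nut_0: Rusty hexagon nut, about 25 mm across and 11 mm high, loose in the tray; origin at its underside.
- nut_1: Second rusty hexagon nut, about 25 mm across and 11 mm high, loose in the tray; origin at its underside.
- ring_0: Grey ring cut from pipe, 48 mm across and 23 mm high, loose in the tray; origin at its underside.
- compound_green: Green polishing bar, 107 by 51 by 30 mm, loose on the bench beyond the lip (tray -y). Origin under its centre. Leave alone.
- spanner: Grey open-ended spanner, 188 by 85 by 8 mm, loose on the bench on the tray's far side. Leave alone.
- brush: Flat brush with wooden handle, 171 by 109 by 15 mm, loose on the bench on the tray's near side. Leave alone.
- tin_grit: Grey tin, 69 mm across and 92 mm tall, standing to the left at the back. Leave alone.
- head_d: Polishing head with a blue denim cap, 106 mm across and 102 mm tall, standing to the right. Leave alone.
- rough_stone_1: Light grey rough stone, about 50 mm, lying at the front left. Leave alone.
Mind the look-alikes: they are no part of the job. There is more than one size of the tray; the one meant has the size given above.

How it is judged:
By the outcome, as a careful person would: the job done as asked, in the order asked, and still so for the second after the job is handed in, with the robot touching nothing.
It also fails if it takes over 38 s, if anything falls off the work surface, if the arm or the gripper's body presses on something with over 40 N, if the wrist force passes 120 N, or if a joint passes its speed limit or range.

## Working session

There is one attempt and no reset: what is moved stays moved. The work goes in short steps, Python scripts to look and compute and a tool call to move; the robot and the scene stay as the last step left them, time stands still between calls to the robot, and variables do not carry over. Pictures are saved under pics/ and viewed, at most 10 in all, crops included, and the job is handed in when it is done.

Besides the shell and the picture viewer there is one more tool, called after "Call:" as name([rows], argument=value, ...), one row to a line, values as JSON. step_arm: Moves the arm, as the interface text tells. Its arguments: {"type":"object","properties":{"moves":{"type":"array","items":{"type":"array","items":{"type":"array","items":{"type":"number"}}}}},"required":["moves"]}

```bash
mkdir -p pics
cat > h.py <<'E'
import numpy as np, cv2
from plant import ctrl, viewer
from scipy.spatial.transform import Rotation as R
def cam(n):
    i=viewer.camera_info(n); return i
def pts(i,depth,uv):
    """uv Nx2 with depth -> world points"""
    K=np.array(i["camera_matrix"]);k=i["k1"]
    uv=np.asarray(uv,float); d=np.stack([(uv[:,0]-K[0,2])/K[0,0],(uv[:,1]-K[1,2])/K[1,1]],1)
    s=d.copy()
    for _ in range(20): s=d/(1+k*(s**2).sum(1,keepdims=True))
    ray=np.c_[s,np.ones(len(s))]
    return ray
E
python3 - <<'E'
from h import *
for n in("side","top"):
    p,d=viewer.snapshot(n); cv2.imwrite(f"pics/{n}0.png",p); np.save(f"pics/{n}0.npy",d); print(n,cam(n))
print(ctrl.get_obs())
a=cv2.imread("pics/side0.png")
E
```

```text
side {'camera_matrix': array([[414.80996204,   0.        , 279.01575669],
       [  0.        , 414.80996204, 214.23584612],
       [  0.        ,   0.        ,   1.        ]]), 'k1': -0.08540266154568417, 'eye': array([ 0.41698545, -1.02719078,  0.55443552]), 'orientation': array([-114.82539179,    0.51579984,   -7.26536648])}
top {'camera_matrix': array([[455.23376023,   0.        , 280.9073027 ],
       [  0.        , 455.23376023, 207.55430687],
       [  0.        ,   0.        ,   1.        ]]), 'k1': -0.03881320630800907, 'eye': array([ 0.37969244, -0.02873556,  1.27736935]), 'orientation': array([-172.22273361,    0.53156923,  -89.84324126])}
{'clock': 0.1, 'joint_pos': array([ 8.12496764e+01,  2.05868708e+01,  6.39224700e-01, -1.88814661e-02,
       -7.01360410e+01, -1.65079923e+01]), 'qvel': array([ 0.02891987, -0.12315633,  0.04488679, -0.04019469, -0.00233961,
       -0.02493945]), 'tau': array([-1.57545488e-03, -5.84160519e+01,  2.93751150e+01,  7.01539367e+00,
        1.01811503e-02, -4.97442488e-05]), 'tool_pos': array([0.28784138, 0.61006309, 0.22571951]), 'orientation': array([ 1.79914718e+02, -6.76281858e-03, -2.52647396e+01]), 'force': array([0.75064257, 0.52987309, 0.12567757]), 'moment': array([-0.07298077, -0.01436494, -0.02290954]), 'gripper_force': 0.0, 'opening': 0.08789581939496101}
```

View pics/top0.png

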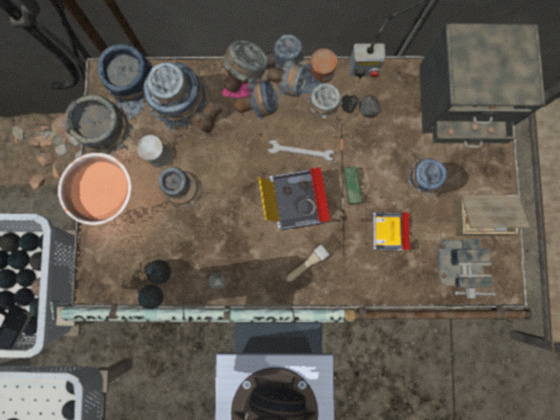

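View pics/side0.png

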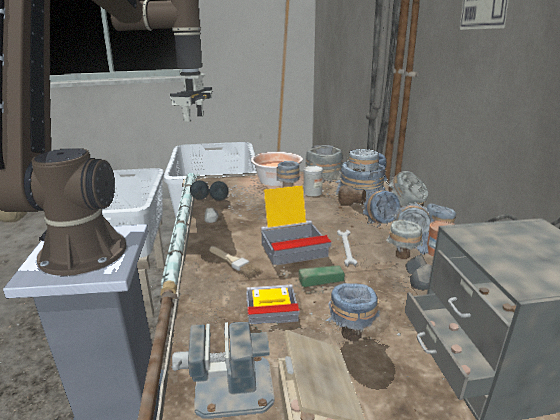

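The top view shows the target tray around (297,200), with the standing yellow cover on its left at (267,200) and the red lip on its right at (320,195). The smaller shut tray at (390,230) is the look-alike. The side view shows the cover upright at (285,207) and the lip at (300,243).

```bash
cat >> h.py <<'E'
def world(i,depth,uv):
    r=pts(i,depth,uv); uv=np.asarray(uv,int); z=depth[uv[:,1],uv[:,0]][:,None]
    return (r*z)@R.from_euler('xyz',i["orientation"],degrees=True).as_matrix().T+i["eye"]
def plane(i,uv,h):
    r=pts(i,None,uv)@R.from_euler('xyz',i["orientation"],degrees=True).as_matrix().T
    return i["eye"]+r*((h-i["eye"][2])/r[:,2])[:,None]
def masks(p):
    h=cv2.cvtColor(p,cv2.COLOR_BGR2HSV)
    red=((h[...,0]<6)|(h[...,0]>174))&(h[...,1]>190)&(h[...,2]>90)
    yel=(h[...,0]>18)&(h[...,0]<34)&(h[...,1]>170)&(h[...,2]>90)
    return red,yel
def comps(m,a=60):
    n,l,s,c=cv2.connectedComponentsWithStats(m.astype(np.uint8))
    return [np.argwhere(l==k)[:,::-1] for k in range(1,n) if s[k,4]>=a]
E
python3 - <<'E'
from h import *
for n in("top","side"):
    p=cv2.imread(f"pics/{n}0.png");d=np.load(f"pics/{n}0.npy");i=cam(n)
    for nm,m in zip(("red","yel"),masks(p)):
        for c in comps(m):
            w=world(i,d,c); 
            print(n,nm,len(c),c.mean(0).round(1),"mean",w.mean(0).round(4),"min",np.percentile(w,3,axis=0).round(3),"max",np.percentile(w,97,axis=0).round(3))
            if nm=="red":
                b=cv2.boxPoints(cv2.minAreaRect(c.astype(np.float32))); print(plane(i,b,0.053).round(4).tolist())
            else:
                b=cv2.boxPoints(cv2.minAreaRect(c.astype(np.float32))); print(b.round(1).tolist())
            mm=w.mean(0);u,s,v=np.linalg.svd(w-mm,full_matrices=False);print("  pca",v.round(3).tolist(),(s/len(w)**.5).round(4))
E
```

```text
top red 470 [320.  194.7] mean [ 0.582  -0.123   0.0566] min [ 0.516 -0.142  0.05 ] max [ 0.651 -0.105  0.058]
[[0.6534, -0.098, 0.053], [0.6583, -0.1243, 0.053], [0.5143, -0.1482, 0.053], [0.5096, -0.1222, 0.053]]
  pca [[-0.303, 0.051, 0.952], [-0.938, -0.194, -0.288], [0.17, -0.98, 0.107]] [0.0581 0.0406 0.007 ]
top red 207 [405.5 230.7] mean [ 0.4848 -0.3542  0.0493] min [ 0.439 -0.366  0.033] max [ 0.531 -0.349  0.042]
[[0.5325, -0.348, 0.053], [0.5325, -0.3643, 0.053], [0.4378, -0.361, 0.053], [0.4378, -0.3449, 0.053]]
  pca [[-0.087, 0.256, 0.963], [0.996, 0.003, 0.089], [0.02, 0.967, -0.255]] [0.126  0.0279 0.0044]
top yel 533 [268.2 199.5] mean [0.5608 0.0154 0.1073] min [ 0.511 -0.004  0.058] max [0.611 0.035 0.148]
[[258.20001220703125, 178.10000610351562], [271.20001220703125, 176.0], [278.5, 219.8000030517578], [265.5, 221.89999389648438]]
  pca [[-0.174, 0.04, 0.984], [0.964, 0.211, 0.162], [-0.201, 0.977, -0.075]] [0.0586 0.031  0.0085]
top yel 555 [389.5 230.9] mean [ 0.4849 -0.3124  0.0414] min [ 0.45  -0.343  0.025] max [ 0.519 -0.28   0.037]
[[376.0, 217.0], [400.0
[... 820 characters left out ...]
96 0.0048 0.0985] min [ 0.51 -0.01  0.05] max [0.612 0.03  0.142]
[[263.70001220703125, 188.8000030517578], [301.79998779296875, 185.1999969482422], [305.3999938964844, 222.8000030517578], [267.29998779296875, 226.39999389648438]]
  pca [[-0.152, -0.902, 0.405], [0.902, 0.041, 0.43], [0.405, -0.431, -0.807]] [0.088  0.0306 0.0293]
side yel 516 [270.7 297.5] mean [ 0.4853 -0.3154  0.0314] min [ 0.45  -0.349  0.026] max [ 0.522 -0.279  0.038]
[[251.89999389648438, 289.8999938964844], [288.8999938964844, 287.1000061035156], [290.1000061035156, 303.5], [253.1999969482422, 306.29998779296875]]
  pca [[-0.084, -0.828, 0.554], [-0.996, 0.09, -0.017], [-0.036, -0.553, -0.832]] [0.0577 0.0206 0.0093]
```

Run:
```python
import cv2
p=cv2.imread("pics/top0.png")[150:250,230:370];a=cv2.resize(p,None,fx=4,fy=4,interpolation=cv2.INTER_CUBIC)
q=cv2.imread("pics/side0.png")[175:275,220:360];b=cv2.resize(q,None,fx=4,fy=4,interpolation=cv2.INTER_CUBIC)
import numpy as np
cv2.imwrite("pics/c0.png",cv2.resize(np.hstack([a,b]),(800,286)))
```

```text
(no output)
```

View pics/c0.png

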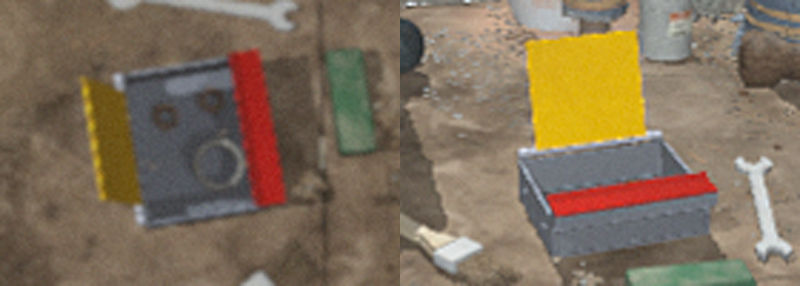

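The crop confirms it: lip at the right and cover standing at the left, both about 150 mm long, with two nuts and the ring inside. The lip gives a tray yaw of about 9.4°. I'll check the hinge position independently with a plane fit on the cover.

```bash
cat >> h.py <<'E'
YAW=np.radians(9.4); EX=np.array([np.cos(YAW),np.sin(YAW)]); EY=np.array([-EX[1],EX[0]])
E
python3 - <<'E'
from h import *
for n in("top","side"):
    p=cv2.imread(f"pics/{n}0.png");d=np.load(f"pics/{n}0.npy");i=cam(n)
    red,yel=masks(p)
    r=comps(cv2.erode(red.astype(np.uint8),np.ones((3,3))),30); y=comps(cv2.erode(yel.astype(np.uint8),np.ones((5,5)) if n=="side" else np.ones((3,3))),30)
    r=max(r,key=lambda c:world(i,d,c)[:,1].mean()); y=max(y,key=lambda c:world(i,d,c)[:,1].mean())
    for nm,c in(("red",r),("yel",y)):
        w=world(i,d,c); q=np.c_[w[:,:2]@EX,w[:,:2]@EY,w[:,2]]
        print(n,nm,"mean",q.mean(0).round(4),"min",np.percentile(q,3,axis=0).round(4),"max",np.percentile(q,97,axis=0).round(4))
        if nm=="yel":
            ok=np.ones(len(q),bool)
            for _ in range(5):
                A=np.c_[q[:,0],q[:,2],np.ones(len(q))]; s=np.linalg.lstsq(A[ok],q[ok,1],rcond=None)[0]; e=abs(A@s-q[:,1]); ok=e<max(2*np.median(e),.002)
            print("  y=a x+b z+c",s.round(4),"yt at z=.0445:",(A.mean(0)[0]*s[0]+.0445*s[1]+s[2]).round(4),"dx res",np.median(e).round(4))
E
```

```text
top red mean [ 0.5537 -0.2167  0.0539] min [ 0.4905 -0.2251  0.0496] max [ 0.6209 -0.2082  0.058 ]
top yel mean [ 0.5556 -0.0764  0.1052] min [ 0.5081 -0.0895  0.0671] max [ 0.6026 -0.0642  0.1419]
  y=a x+b z+c [ 2.000e-04  3.317e-01 -1.114e-01] yt at z=.0445: -0.0965 dx res 0.0005
side red mean [ 0.5505 -0.2169  0.0517] min [ 0.4888 -0.2267  0.0497] max [ 0.6198 -0.2077  0.0539]
side yel mean [ 0.5527 -0.0875  0.099 ] min [ 0.5086 -0.0968  0.0565] max [ 0.6005 -0.0678  0.137 ]
  y=a x+b z+c [ 0.0018  0.3354 -0.1154] yt at z=.0445: -0.0995 dx res 0.0014
```

Call:
step_arm([
  [[2.7, -5.0, 0, -0.138, 0], [2.4, -4.3, 0, -0.138, 0], [2.4, -4.3, 0, -0.138, 0], [2.4, -4.3, 0, -0.138, 0], [2.4, -4.3, 0, -0.138, 0], [2.4, -4.3, 0, -0.138, 0], [2.4, -4.3, 0, -0.138, 0], [2.4, -4.3, 0, 0, 0], [2.4, -4.3, 0, 0, 0], [2.4, -4.3, 0, 0, 0]],
])

```text
clock: 1.1
tool_pos: [0.5282, 0.1776, 0.2265]
orientation: [180.0, 0.0, -80.6]
force: [0.1, -0.0, -0.1]
opening: 0.0133
gripper_force: 0.0
```

Call:
step_arm([
  [[0.8, -4.0, 0, 0, 0], [0.8, -4.0, 0, 0, 0], [0.8, -4.0, 0, 0, 0], [0, 0, -4.5, 0, 0], [0, 0, -4.5, 0, 0], [0, 0, -4.3, 0, 0], [0, 0, 0, 0, 0], [0, 0, 0, 0, 0]],
])

```text
clock: 1.9
tool_pos: [0.5519, 0.0593, 0.0939]
orientation: [179.9, -0.1, -80.6]
force: [0.7, -0.6, 0.5]
opening: 0.0001
gripper_force: 0.0
```

```bash
cat >> h.py <<'E'
H=np.array([.5619,-.0018])
def uz():
    o=ctrl.get_obs(); t=o["tool_pos"]; v=t[:2]-H
    return "u",round(-v@EY*1000,1),"x",round(v@EX*1000,1),"z",round(t[2]*1000,1),"F",o["force"].round(1),"clk",o["clock"]
E
python3 - <<'E'
from h import *
print(uz(),ctrl.get_obs()["opening"])
p,d=viewer.snapshot("side"); q,_=viewer.snapshot("top")
cv2.imwrite("pics/a1.png",np.hstack([cv2.resize(p[150:290,210:350],(400,400)),cv2.resize(q[130:270,220:360],(400,400))]))
E
```

```text
('u', np.float64(-61.9), 'x', np.float64(0.1), 'z', np.float64(93.9), 'F', array([ 0.7, -0.6,  0.5]), 'clk', 1.9) 0.00013029362583737896
```

View pics/a1.png

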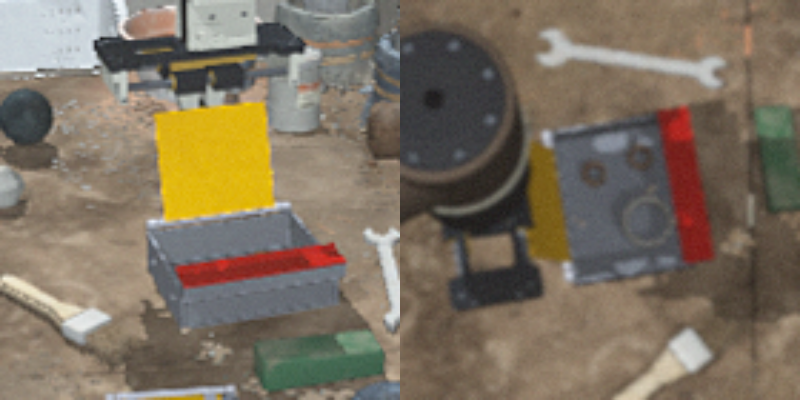

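The fingers are shut and centred behind the standing cover (left panel, cover at (215,160)). I'll start the push.

Call:
step_arm([
  [[0.15, -0.91, 0, 0, 0], [0.15, -0.91, 0, 0, 0], [0.15, -0.91, 0, 0, 0], [0.15, -0.91, 0, 0, 0], [0.15, -0.91, 0, 0, 0], [0.08, -0.48, 0, 0, 0], [0.08, -0.48, 0, 0, 0], [0.08, -0.48, -0.1, 0, 0], [0.08, -0.48, -0.1, 0, 0], [0, 0, 0, 0, 0]],
])

```text
clock: 3.0
tool_pos: [0.5623, -0.0057, 0.0913]
orientation: [180.0, -0.0, -80.6]
force: [0.6, 0.1, 0.2]
opening: 0.0005
gripper_force: 0.1
```

Run:
```python
from h import *
print(uz())
p,d=viewer.snapshot("side"); i=cam("side")
c=max(comps(masks(p)[1]),key=len); w=world(i,d,c); q=np.c_[-(w[:,:2]-H)@EY,w[:,2]]
q=q[(q[:,0]>-40)&(q[:,0]<110)]
for a,b in((.05,.07),(.07,.09),(.09,.11),(.11,.13),(.13,.15)):
    s=q[(q[:,1]>a)&(q[:,1]<b)]; print(len(s),np.median(s,0).round(4) if len(s) else "")
```

```text
('u', np.float64(4.0), 'x', np.float64(-0.2), 'z', np.float64(91.3), 'F', array([0.6, 0.1, 0.2]), 'clk', 3.0)
206 [0.012  0.0605]
218 [0.0188 0.08  ]
223 [0.0252 0.1003]
234 [0.0317 0.1204]
171 [0.0366 0.1369]
```

Call:
step_arm([
  [[0.13, -0.79, -0.3, 0, 0], [0.13, -0.79, -0.4, 0, 0], [0.11, -0.69, -0.5, 0, 0], [0.06, -0.37, -0.55, 0, 0], [0.06, -0.37, -0.55, 0, 0], [0.04, -0.22, -0.6, 0, 0], [0.04, -0.22, -0.6, 0, 0], [0.01, -0.08, -0.6, 0, 0], [0.01, -0.08, -0.6, 0, 0], [0, 0, 0, 0, 0]],
])

```text
clock: 4.05
tool_pos: [0.5682, -0.0413, 0.0437]
orientation: [180.0, -0.0, -80.6]
force: [0.8, 0.2, 2.2]
opening: 0.0004
gripper_force: 0.7
```

Run:
```python
from h import *
print(uz())
p,d=viewer.snapshot("side"); i=cam("side"); q,_=viewer.snapshot("top")
cv2.imwrite("pics/a2.png",np.hstack([cv2.resize(p[170:290,220:340],(400,400)),cv2.resize(q[140:260,230:350],(400,400))]))
```

```text
('u', np.float64(40.0), 'x', np.float64(-0.2), 'z', np.float64(43.7), 'F', array([0.8, 0.2, 2.2]), 'clk', 4.05)
```

View pics/a2.png

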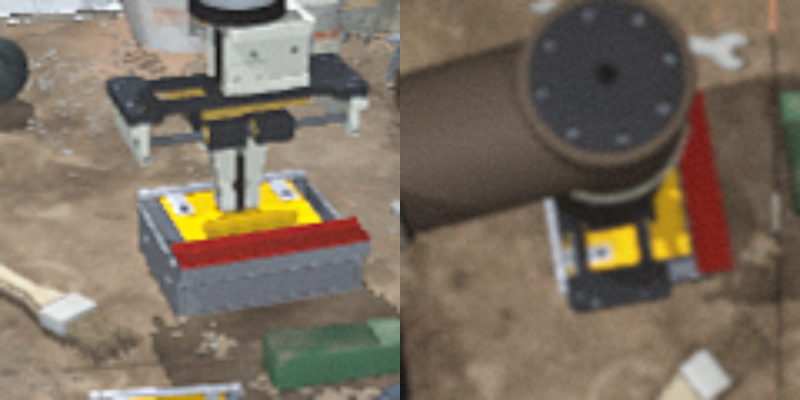

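The cover is now flat, with the finger behind the ridge (ridge at (250,222) in the left panel). The edge is short of the lip, not on top of it. Next I press down a little.

Call:
step_arm([
  [[0, 0, -0.1, 0, 0], [0, 0, -0.1, 0, 0], [0, 0, 0, 0, 0]],
])

```text
clock: 4.45
tool_pos: [0.5683, -0.0413, 0.043]
orientation: [-180.0, -0.0, -80.6]
force: [-1.6, -0.4, 5.4]
opening: 0.0
gripper_force: 2.8
```

Call:
step_arm([
  [[0.08, -0.49, -0.1, 0, 0], [0.08, -0.49, 0, 0, 0], [0.08, -0.49, 0, 0, 0], [0.05, -0.3, 0, 0, 0], [0, 0, 0, 0, 0]],
])

```text
clock: 4.95
tool_pos: [0.5714, -0.0592, 0.0425]
orientation: [-180.0, -0.0, -80.6]
force: [-3.0, -0.3, 9.7]
opening: 0.0006
gripper_force: 4.5
```

```bash
python3 -c "from h import *;print(uz())"
```

```text
('u', np.float64(58.2), 'x', np.float64(0.0), 'z', np.float64(42.5), 'F', array([-3. , -0.3,  9.7]), 'clk', 4.95)
```

Call:
step_arm([
  [[0.05, -0.3, 0, 0, 0], [0.05, -0.3, 0, 0, 0], [0.05, -0.3, 0, 0, 0], [0, 0, 0, 0, 0]],
])

```text
clock: 5.35
tool_pos: [0.5733, -0.0675, 0.0424]
orientation: [-179.9, 0.0, -80.6]
force: [-2.2, 2.8, 7.4]
opening: 0.0002
gripper_force: 4.0
```

```bash
python3 -c "from h import *;print(uz())"
```

```text
('u', np.float64(66.6), 'x', np.float64(0.5), 'z', np.float64(42.4), 'F', array([-2.2,  2.8,  7.4]), 'clk', 5.35)
```

Call:
step_arm([
  [[0.05, -0.3, 0, 0, 0], [0.05, -0.3, 0, 0, 0], [0.05, -0.3, 0, 0, 0], [0.05, -0.3, 0, 0, 0], [0, 0, 0, 0, 0]],
])

```text
clock: 5.85
tool_pos: [0.5757, -0.0794, 0.0424]
orientation: [-179.9, 0.0, -80.6]
force: [-1.0, 2.6, 6.5]
opening: 0.0007
gripper_force: 3.0
```

Run:
```python
from h import *
print(uz())
p,d=viewer.snapshot("side"); i=cam("side"); q,_=viewer.snapshot("wrist")
red,yel=masks(p); c=max(comps(yel,40),key=len); w=world(i,d,c); k=np.c_[-(w[:,:2]-H)@EY,w[:,2]]
k=k[k[:,1]>.046]; print("ridge px",len(k),np.percentile(k,[10,50,90],axis=0).round(4))
cv2.imwrite("pics/a3.png",np.hstack([cv2.resize(p[190:280,230:350],(560,420)),cv2.resize(q,(240,420))]))
```

```text
('u', np.float64(78.8), 'x', np.float64(0.9), 'z', np.float64(42.4), 'F', array([-1. ,  2.6,  6.5]), 'clk', 5.85)
ridge px 1 [[0.988  0.5544]
 [0.988  0.5544]
 [0.988  0.5544]]
```

View pics/a3.png

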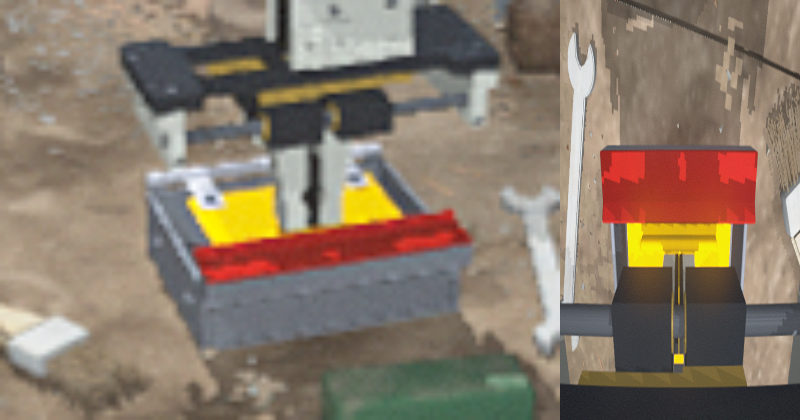

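The plate runs under the lip, with its ridge just in front of it. I'll push a little further until the stop can be felt.

Call:
step_arm([
  [[0.025, -0.15, 0, 0, 0], [0.025, -0.15, 0, 0, 0], [0, 0, 0, 0, 0]],
])

```text
clock: 6.25
tool_pos: [0.5761, -0.082, 0.0423]
orientation: [-179.9, 0.1, -80.6]
force: [-0.7, 5.2, 6.2]
opening: 0.0006
gripper_force: 4.7
```

The force has risen to 5.2 N at about 24–25 mm, so this is the stop. Now I ease off the ridge, then lift away.

Call:
step_arm([
  [[0, 0.05, 0.15, 0, 0], [-0.03, 0.15, 0.2, 0, 0], [-0.05, 0.3, 0.4, 0, 0], [-0.05, 0.3, 0.6, 0, 0], [0, 0, 2, 0, 0], [0, 0, 4, 0, 0], [0, 0, 4.5, 0, 0], [-0.5, 4.5, 2, 0, 0], [-0.5, 4.5, 0, 0, 0], [-0.5, 4.5, 0, 0, 0]],
])

```text
clock: 7.25
tool_pos: [0.5588, 0.0613, 0.1816]
orientation: [-179.9, 0.0, -80.7]
force: [0.1, -0.2, 0.0]
opening: 0.0005
gripper_force: 0.0
```

Call:
step_arm([
  [[-0.5, 4.5, 0, 0, 0], [-0.5, 4.5, 0, 0, 0], [0, 0, 0, 0, 0], [0, 0, 0, 0, 0]],
])

```text
clock: 7.65
tool_pos: [0.5484, 0.1511, 0.1802]
orientation: [180.0, -0.0, -80.5]
force: [-1.0, -0.8, 0.5]
opening: 0.0003
gripper_force: 0.0
```

Run:
```python
from h import *
print(uz())
p,d=viewer.snapshot("side"); q,e=viewer.snapshot("top")
i=cam("top");c=max(comps(masks(q)[1],40),key=lambda c:world(i,e,c)[:,1].mean()); w=world(i,e,c); k=np.c_[-(w[:,:2]-H)@EY,w[:,2]]
for a in range(0,110,10):
    s=k[(k[:,0]>a/1e3)&(k[:,0]<(a+10)/1e3)]; print(a,len(s),np.median(s[:,1]).round(4) if len(s) else "")
cv2.imwrite("pics/a4.png",np.hstack([cv2.resize(p[190:280,230:350],(400,300)),cv2.resize(q[150:240,240:360],(400,300))]))
```

```text
('u', np.float64(-153.0), 'x', np.float64(11.7), 'z', np.float64(180.2), 'F', array([-1. , -0.8,  0.5]), 'clk', 7.65)
0 0 
10 0 
20 44 0.0462
30 96 0.0461
40 138 0.0462
50 143 0.0466
60 144 0.047
70 147 0.0473
80 149 0.0484
90 142 0.0514
100 97 0.0494
```

View pics/a4.png

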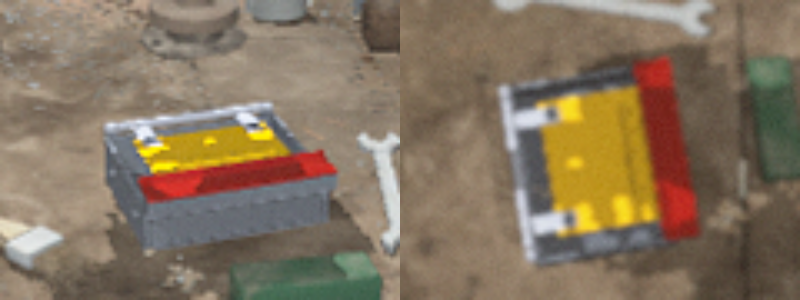

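The cover stays shut under the lip by itself. The ridge sits at about 95 mm from the hinge, so the slide is about 24 mm, and the neighbouring items haven't moved.

```bash
python3 -c "from plant import close_job;print(close_job())"
```

```text
the job is handed in; nothing more can be done
None
```

The tray is shut: I folded the cover flat, pressed it down and slid it about 24 mm under the red lip. It stayed there by itself after release, with nothing else seen to have moved, and the job was handed in at about 8 s.

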